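# Clamp the rib and hold the marking slide in its detent

## Robot

A 7-joint arm with a two-finger parallel gripper is mounted at the origin on the work surface. World frame = base frame: x ahead of the robot, y to its left, z up, the work surface at z = 0. Lengths are in m, angles in rad, forces in N, time in s.
With the tool pointing down it reaches from about 0.425 to 0.925 m from the base axis. Payload 6.8 kg.
Tool frame: the origin (TCP) lies between the finger pads; the fingertips stand 22 mm ahead of it and the grasp point (between the pads) lies 3 mm ahead of it; z points along the fingers, y is the direction in which the jaws open and shut (so a half turn about z gives the same grasp; the last joint's range is limited). The gripper opens to 85 mm and grips with 20 to 120 N. Pads are 22 mm wide; open, the fingers measure 114 mm over their backs; the gripper's body (76 mm by 85 mm) begins 54 mm behind the grasp point. The pads swing forward as they close: fully open they stand 13 mm farther back than shut.
Start: joints at [1.209, 0.477, 0.022, 1.555, -0.011, 1.109, -0.083], TCP at [0.169, -0.653, 0.253] pointing down, gripper open.
Joint ranges: [-2.96, 2.96], [-0.34, 2.1], [-1.41, 1.46], [0.24, 2.44], [-1.37, 4.51], [0.17, 1.92], [-2.96, 2.96]. Speed limits (rad/s): [2.39, 2.39, 3.14, 3.14, 3.14, 3.14, 3.14].

## Interface

Orientations are given as a unit quaternion [w, x, y, z].
In Python, from station import bot gives the robot as it stands. The module is installed in compiled form; this text tells all that it offers.
- The arm moves only by the tool drive_tool, never from a script. Its argument "series" is one flat list of numbers, 7 for each row, row after row: the opening, from -1 (shut) to 1 (fully open), then the shift along the tool's x, y, z in mm, then the turn, a rotation vector about the tool's x, y, z in rad. In form: [jaw, x, y, z, wx, wy, wz, jaw, x, y, z, wx, wy, wz, ...]. A call has 1 to 12 rows; each row shifts and turns the commanded pose from where the row before left it, along the tool's axes as they then stand; what a row does not reach is not made up. A row lasts 1/8 s, in which the tool goes at most 62.5 mm and 10.7 degrees, less where a joint would pass 70% of its speed; a pose out of reach is approached as far as the arm can. A call with a gripper value outside its range is refused whole. The fingers move at their own pace and stop on an object; "force" is the grip in N (left out, the last holds). Time passes only in rows, so rows that do not move let the fingers close. It gives the time, the measured TCP pose, the force and the opening at its end, in the units of the state.
- bot.get_obs(): the state, without advancing time (a new reading comes with each control period).
- bot.read_camera(name): name is "scene" or "top"; returns a dict with "pixels" (480x640x3 uint8, blue, green, red), "camera_matrix" (3x3 intrinsics, pixels), "rvec" (rotation vector, rad) and "tvec" (3), from world to camera coordinates, as OpenCV has them. Camera axes: x right, y down, z forward; pixel columns grow to the right and rows downward; lengths in m; the calibration is good to about 2 mm. A picture is of the moment at which its call begins. There is no depth.
- bot.hand_in(): hands the job in, once; it reports no verdict.
The state is a dict: "t": time; "q": joint angles; "joint_vel": joint speeds; "joint_torque": joint torques, N m; "eef_pos": TCP position; "tool_rot": TCP orientation; "contact_force": force on the tool from outside, world axes, zero at the start; "torque": the same for the moment, N m; "gripper_width": opening from 0.0 (shut) to 1.0 (fully open).
Only numpy, scipy, OpenCV 4.12 (cv2) and the standard library are available. Lean on these libraries where they do the work, as an engineer would, in place of code of your own. Each camera call takes 0.05 s, during which the arm holds its last target. There are 200 camera calls.

## Task

Swing the toggle clamp arm on the jig over centre so that it snaps down onto the plywood rib lying in the nest. Then take the marking carriage by its upright fin, slide it along its rail away from the clamp end until its sprung ball drops into the notch, and finish there still gripping the fin, with the carriage settled in the notch and the rib still clamped. Leave the loose things round about where they are.

Things in the scene. Friction and masses are not known exactly. Their poses are not given: they have to be found in the camera images.
- jig: Slot-marking jig: wooden board 250 (x) by 445 (y) by 18 mm, fixed; origin on the table, board x -125..125, y -210..235 in its frame. The nest with the rib (x -100..-25, y -120..140) is on its -x half, the toggle clamp at the nest's -y end; the steel rail runs along y at x = 50, a steel index bar with the one 14 mm wide V notch beside it at x = 95.
- rib: Flat tapered plywood rib, 260 mm long (y), 75 mm wide at its -y end, 34 mm at its +y end, 9 mm thick, lying in the nest with about 1 mm play between fence, pins and end stops. Loose, about 120 g. Origin on its underside. It stays in the nest.
- clamp (a joint): Angle of the clamp arm (rad). 0 = open, leaning back 30 degrees from upright toward the jig's -y; grows as it swings over the top to +y; 0.52 upright; about 2.09 level along +y, its pad on the rib. Starts open, at 0. Over-centre at about 1.1: short of that it springs back open, past it it snaps down by itself within 2 s and presses the rib with about 3.5 N. Pushing it over takes at most about 4 N.
- clamp_hinge (a point): Axis of the clamp arm's hinge, in the arm's middle plane, 63 mm above the table, at x -60, y -170 mm in the jig's frame; the axis runs along the jig's x.
- clamp_tip (a point): Outer end of the clamp arm, 135 mm from the hinge axis. The sleeve covers the last 50 mm and is 22 mm wide (jig x) and 16 mm thick; the bare arm below it is 18 by 10 mm.
- carriage (a joint): Travel of the marking carriage (m) toward the jig's +y, 0 to 0.17; starts at 0 to 0.02. The notch centre is somewhere between 0.070 and 0.125, elsewhere each time: to be felt, or seen in the index bar. Sliding takes about 2 N; in the last 6 mm the ball pulls the carriage in with up to about 7 N, and pushing it out again takes 11 to 14 N. It can be pushed past the notch, and brought back.
- carriage_grip (a point): Middle of the carriage's upright black fin, 90 mm above the table. Fin 36 mm wide (jig x), 16 mm thick (jig y, the sliding direction), from 56 to 114 mm above the table, on a 56 by 60 mm aluminium block; grip it from above across its 16 mm. The plunger cap is 45 mm to its +x side, 66 mm high; a thin steel arm reaches to -x over the rib at 44 to 51 mm.
- plunger (a joint): How far the carriage's sprung ball plunger has dropped (m): about 0.0005 while the ball rides on the index bar, about 0.005 when it sits in the middle of the notch, and about 1 mm less for each mm the carriage is off the notch's centre. Its dark round cap on the carriage, 14 mm across, sinks with it.
- pencil: Bystander, to be left where it is. Wooden pencil, 8 by 130 mm, lying on the jig board's -x edge.
- shim: Bystander, to be left where it is. Dark wooden shim 34 by 50 by 12 mm lying on the jig board beside the clamp, +x side.
- screwdriver: Bystander, to be left where it is. Screwdriver, 200 mm long, 26 mm thick, on the table beyond the jig's +x side.
- glue: Bystander, to be left where it is. White bottle, 56 mm across and 150 mm tall, left of the jig.
- tape: Bystander, to be left where it is. Roll of paper tape, 100 mm across, 45 mm tall, right of the jig.
- bar_clamp: Bystander, to be left where it is. Quick bar clamp, 300 mm long, about 30 mm high, lying to the right.
- spare_rib: Bystander, to be left where it is. Another tapered rib, of brown board, 260 mm long, lying flat on the table to the left.

How it is judged:
On the way, in this order (a step that is already met when the one before it is completed fails the run):
1. the toggle clamp is swung over centre and presses the rib (value of joint clamp above 2 rad and contact force between clamp and rib above 1.5 N), for 0.3 s.
2. the carriage sits in the notch, gripped by the fingers (value of joint plunger above 0.003 m and contact force between the fingers and carriage above 2 N), for 0.2 s.
At the end, for the whole second after the job is handed in: The clamp arm is down (joint above 2.0 rad) and presses the rib with more than 1.5 N; the plunger has dropped more than 3 mm (carriage within about 2 mm of the notch's centre), the carriage is still (under 10 mm/s) and the fingers hold it with more than 2 N; the rib is within 8 mm of where it lay (all of step 1 and all of step 2 and velocity of joint carriage between -0.01 and 0.01 m/s and distance of rib from where it was at the start of the episode below 0.008 m); the arm keeps its last pose, push and grip.
It fails at once if a bystander is moved by more than 30 mm (distance of any of pencil, shim, screwdriver, glue, tape, bar_clamp, spare_rib from where it was at the start of the episode above 0.03 m).
It fails at once if the rib is knocked out of its nest (moved by more than 15 mm) (distance of rib from where it was at the start of the episode above 0.015 m).
It also fails if it takes over 54 s, if anything falls off the work surface, if the arm or the gripper's body presses on something with over 40 N, if the wrist force passes 120 N, or if a joint passes its speed limit or range.

## Working session

There is one attempt and no reset: what is moved stays moved. The work goes in short steps, Python scripts to look and compute and a tool call to move; the robot and the scene stay as the last step left them, time stands still between calls to the robot, and variables do not carry over. Pictures are saved under pics/ and viewed, about 8 in all and at most 12, crops included, and the job is handed in when it is done.

Besides the shell and the picture viewer there is one more tool, called after "Call:" by a JSON object that holds its "method" and its "body", one argument or row to a line. drive_tool: Moves the arm, as the interface text tells. Its arguments: {"type":"object","properties":{"series":{"type":"array"},"force":{"type":"number"}},"required":["series"]}

```bash
mkdir -p pics; python3 - <<'E'
from station import bot
import cv2,pickle
o=bot.get_obs();print({k:o[k] for k in('t','eef_pos','tool_rot','contact_force','gripper_width')})
for n in('scene','top'):
    c=bot.read_camera(n);cv2.imwrite(f'pics/{n}0.png',c['pixels']);pickle.dump(c,open(n+'0.pkl','wb'))
    print(n,c['camera_matrix'],c['rvec'],c['tvec'])
E
```

```text
{'t': 0.0, 'eef_pos': array([ 0.1692994 , -0.6528515 ,  0.25233129]), 'tool_rot': array([-8.81886381e-04,  9.91959723e-01,  1.26550744e-01, -1.98264721e-04]), 'contact_force': array([ 0.12855906, -0.39566425, -0.50968225]), 'gripper_width': 0.9999078988491036}
scene [[456.81018049   0.         320.34842351]
 [  0.         456.81018049 236.63342872]
 [  0.           0.           1.        ]] [ 0.87047493  2.71125404 -0.80314582] [ 0.42074462 -0.20967658  1.28563413]
top [[494.77215638   0.         324.29013419]
 [  0.         494.77215638 234.63428344]
 [  0.           0.           1.        ]] [ 2.17178216 -2.15633377  0.10502454] [0.0173355  0.55359302 1.51415967]
```

View pics/top0.png

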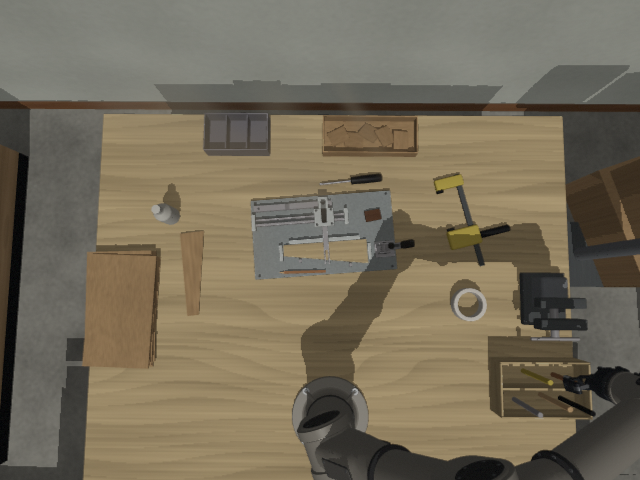

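View pics/scene0.png

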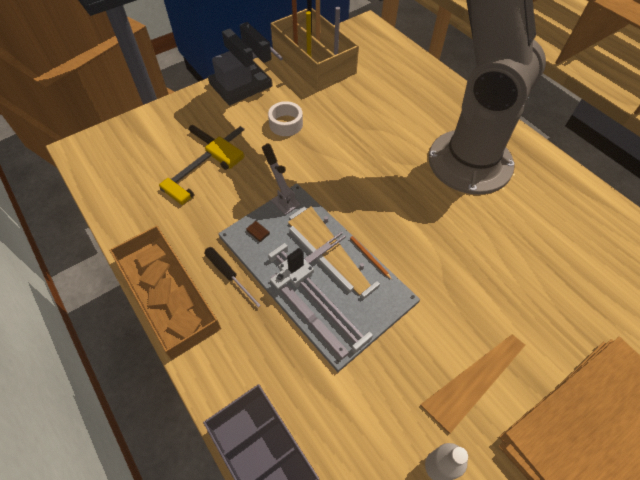

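Top view: the jig spans about (250,188)–(397,279), with the jig axes close to the world axes. The clamp tip is near (410,243) and the fin near (323,205). I'll enlarge both crops to pin the corners.

```bash
python3 - <<'E'
import cv2,numpy as np
a=cv2.imread('pics/top0.png')[178:288,240:420];b=cv2.imread('pics/scene0.png')[140:370,210:430]
cv2.imwrite('pics/c1.png',cv2.resize(a,None,fx=4.4,fy=4.4,interpolation=2))
cv2.imwrite('pics/c2.png',cv2.resize(b,None,fx=2.6,fy=2.6,interpolation=2))
E
```

```text
(no output)
```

View pics/c1.png

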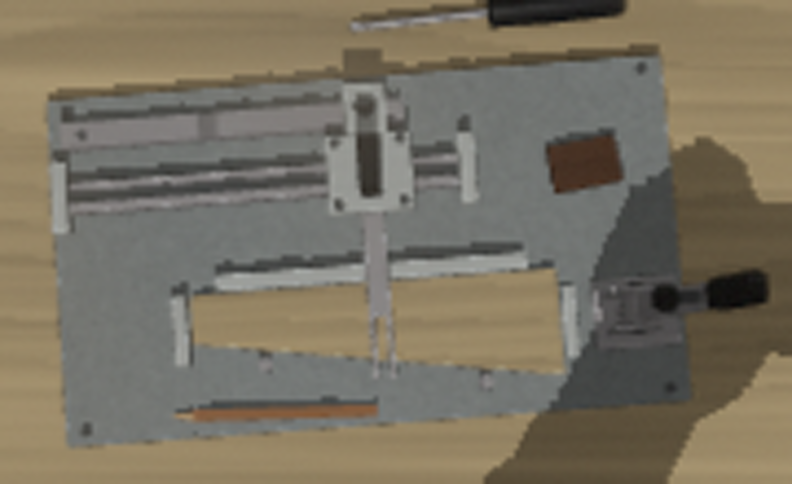

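View pics/c2.png

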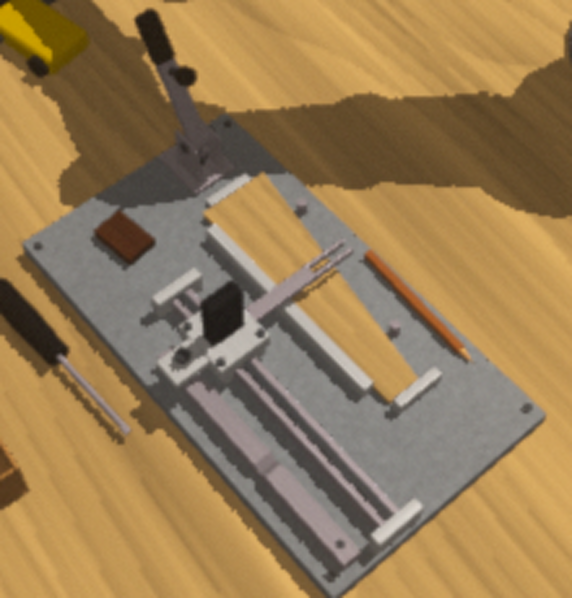

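The crops show these (in c1 pixels):
- board corners: (50,96), (660,48), (690,400), (68,447)
- notch: (206,124)
- plunger cap: (364,105)
- fin top: about (369,165)
- clamp sleeve tip: (767,287)

In c2 the notch is at (267,463). I'll fit the jig pose from both cameras.

```bash
cat > h.py <<'E'
import cv2,numpy as np,pickle
from scipy.optimize import least_squares
C={n:pickle.load(open(n+'0.pkl','rb')) for n in('top','scene')}
def uv(n,p):c=C[n];return cv2.projectPoints(np.array(p,float).reshape(-1,1,3),c['rvec'],c['tvec'],c['camera_matrix'],None)[0][:,0]
def px(n,p):p=np.array(p,float).reshape(-1,2);return (p+.5)/4.4-.5+[240,178] if n=='top' else (p+.5)/2.6-.5+[210,140]
def J(s,p):
    p=np.atleast_2d(np.array(p,float));c,S=np.cos(s[2]),np.sin(s[2]);return np.c_[c*p[:,0]-S*p[:,1]+s[0],S*p[:,0]+c*p[:,1]+s[1],p[:,2]]
def ray(n,p,z):
    c=C[n];R=cv2.Rodrigues(c['rvec'])[0];o=-R.T@c['tvec'];q=cv2.undistortPoints(p.reshape(-1,1,2),c['camera_matrix'],None)[:,0]
    d=np.c_[q,np.ones(len(q))]@R;return o+d*((z-o[2])/d[:,2])[:,None]
def inv(s,p):c,S=np.cos(s[2]),np.sin(s[2]);q=p[:,:2]-s[:2];return np.c_[c*q[:,0]+S*q[:,1],-S*q[:,0]+c*q[:,1]]
E
python3 - <<'E'
from h import *
K=[[.125,.235,.018],[.125,-.21,.018],[-.125,-.21,.018],[-.125,.235,.018]]
P={'top':px('top',[(50,96),(660,48),(690,400),(68,447)]),'scene':px('scene',[(335,597),(25,243),(228,118),(545,413)])}
f=lambda s:np.concatenate([(uv(n,J(s,K))-P[n]).ravel() for n in P])
r=least_squares(f,[.6,0,0]);s=r.x;print(s,np.degrees(s[2]));print(r.fun.reshape(-1,2).round(1))
for n in P:
    print(n,least_squares(lambda s:(uv(n,J(s,K))-P[n]).ravel(),s).x)
np.save('s.npy',s)
def m(l,n,p,z):print(l,n,(1e3*inv(s,ray(n,px(n,p),z))).round(1))
for z in (.025,.03,.035):m('notch z%g'%z,'top',(206,124),z);m('notch','scene',(267,463),z)
m('cap','top',(364,105),.066);m('cap','scene',(182,354),.066)
m('fin','top',(369,133),.114);m('fintop','scene',[(240,283),(205,313)],.114)
m('tip','top',(767,287),.18)
h=(-.06,-.17,.063);t=np.array(h)+[0,-.135*.5,.135*.866]
for l,p in(('hinge',h),('tip',t),('cg',(.05,-.05,.09))):print(l,J(s,p).round(4),[uv(n,J(s,p)).round(1) for n in C])
print('tip px',px('top',(767,287)),px('scene',(148,12)))
E
```

```text
[0.55539362 0.01326786 0.08333299] 4.7746288495896865
[[-1.1  1.5]
 [ 0.3  1.7]
 [ 0.7  0.5]
 [-0.4  0.7]
 [-1.   1.5]
 [-1.9  0.4]
 [-0.9 -2.1]
 [ 0.8  0.8]]
top [0.55891964 0.01299077 0.08201417]
scene [0.55330545 0.01323081 0.08317792]
notch z0.025 top [[ 99.3 120.1]]
notch scene [[ 91.2 113.9]]
notch z0.03 top [[ 98.5 119.7]]
notch scene [[ 92.5 115.5]]
notch z0.035 top [[ 97.6 119.4]]
notch scene [[ 93.9 117.2]]
cap top [[97.2  6.4]]
cap scene [[93.6  4.9]]
fin top [[69.6  4.6]]
fintop scene [[29.   5.6]
 [69.3  9.4]]
tip top [[ -59.4 -240.6]]
hinge [[ 0.5098 -0.1611  0.063 ]] [array([[384.1, 248.2]]), array([[285.6, 193.8]])]
tip [[ 0.5154 -0.2284  0.1799]] [array([[412.9, 243.1]]), array([[265. , 145.2]])]
cg [[ 0.6094 -0.0324  0.09  ]] [array([[342.1, 214.1]]), array([[279.4, 243.2]])]
tip px [[413.93181818 242.84090909]] [[266.61538462 144.30769231]]
```

The measurements agree to about 3 mm. The carriage is at jig y ≈ 6 mm and the notch at ≈ 118 mm, so travel is ≈ 112 mm. Next I work out the approach behind the clamp arm.

```bash
cat >> h.py <<'E'
from scipy.spatial.transform import Rotation as Ro
s0=np.array([.5560,.0131,.0830])
def state():
    from station import bot
    o=bot.get_obs();return o,Ro.from_quat(np.roll(o['tool_rot'],-1))
def togo(jp,yaw_row=True):
    o,R=state();x=np.array([np.cos(s0[2]),np.sin(s0[2]),0]);z=np.array([0,0,-1.])
    G=Ro.from_matrix(np.c_[x,np.cross(z,x),z]);t=J(s0,jp)[0]
    print('t',round(o['t'],2),'jig tcp',(1e3*inv(s0,o['eef_pos'][None])).round(1),'z',round(1e3*o['eef_pos'][2],1),'F',o['contact_force'].round(1),'w',round(o['gripper_width'],3))
    print('turn',(R.inv()*G).as_rotvec().round(3),'shift after turn mm',(1e3*G.inv().apply(t-o['eef_pos'])).round(1),'target',t.round(3))
E
python3 -c "
from h import *
togo((-.06,-.285,.172))"
```

```text
t 0.1 jig tcp [[-440.5 -631.6]] z 252.4 F [-0.2  0.4  0.6] w 0.998
turn [-0.002  0.     0.171] shift after turn mm [ 380.5 -346.6   80.4] target [ 0.52  -0.276  0.172]
```

Call:
{"method": "drive_tool", "body": {
  "series": [-1, 0, 0, 0, 0, 0, 0.17, -1, 38, -34.7, 8, 0, 0, 0, -1, 38, -34.7, 8, 0, 0, 0, -1, 38, -34.7, 8, 0, 0, 0, -1, 38, -34.7, 8, 0, 0, 0, -1, 38, -34.7, 8, 0, 0, 0, -1, 38, -34.7, 8, 0, 0, 0, -1, 38, -34.7, 8, 0, 0, 0, -1, 38, -34.7, 8, 0, 0, 0, -1, 38, -34.7, 8, 0, 0, 0, -1, 38, -34.7, 8, 0, 0, 0, -1, 0, 0, 0, 0, 0, 0],
  "force": 30
}}

```text
t: 1.6
eef_pos: [0.522, -0.2705, 0.1723]
tool_rot: [-0.001, 0.999, 0.046, 0.0]
contact_force: [0.4, -0.4, 0.3]
gripper_width: 0.002
```

```bash
python3 -c "
from h import *
togo((-.06,-.285,.170))"
```

```text
t 1.6 jig tcp [[ -57.4 -279.8]] z 172.3 F [ 0.4 -0.4  0.3] w 0.002
turn [-0.003 -0.     0.009] shift after turn mm [-2.6  5.2  2.3] target [ 0.52  -0.276  0.17 ]
```

Call:
{"method": "drive_tool", "body": {
  "series": [-1, -2, -15, 3, 0, 0, 0, -1, 0, -15, 0, 0, 0, 0, -1, 0, -15, 0, 0, 0, 0, -1, 0, -15, 0, 0, 0, 0, -1, 0, -15, 0, 0, 0, 0, -1, 0, -15, 0, 0, 0, 0, -1, 0, -15, 0, 0, 0, 0, -1, 0, -15, 0, 0, 0, 0, -1, 0, -15, 0, 0, 0, 0, -1, 0, -15, 0, 0, 0, 0, -1, 0, -15, 0, 0, 0, 0, -1, 0, 0, 0, 0, 0, 0]
}}

```text
t: 3.1
eef_pos: [0.5027, -0.1093, 0.1696]
tool_rot: [-0.001, 0.999, 0.043, -0.001]
contact_force: [0.5, 0.4, 0.0]
gripper_width: -0.002
```

```bash
python3 - <<'E'
from h import *
from station import bot
togo((-.06,-.115,.170))
c=bot.read_camera('scene');cv2.imwrite('pics/s1.png',cv2.resize(c['pixels'][120:370,190:450],None,fx=2.3,fy=2.3,interpolation=2))
E
```

```text
t 3.1 jig tcp [[ -63.3 -117.6]] z 169.6 F [0.5 0.4 0. ] w -0.002
turn [-0.001  0.002  0.004] shift after turn mm [ 3.3 -2.6 -0.4] target [ 0.506 -0.106  0.17 ]
```

View pics/s1.png

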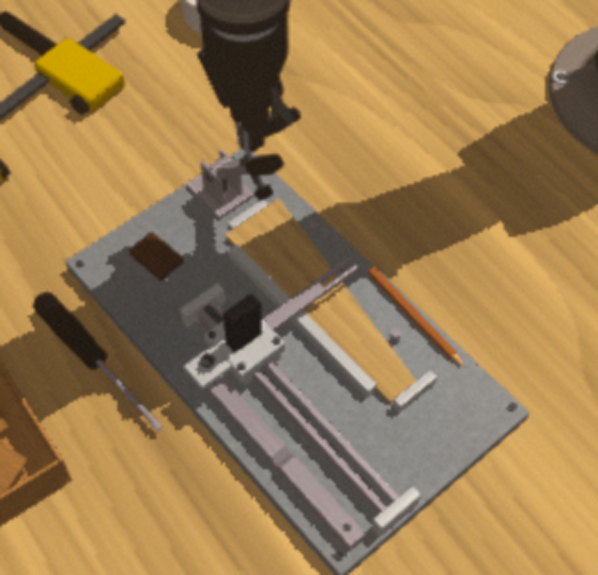

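The clamp arm has gone over and is past the finger, with the sleeve near (262,165). I'll rise and move above the fin while it snaps down.

Call:
{"method": "drive_tool", "body": {
  "series": [-1, 0, 0, -50, 0, 0, 0, 1, 38, -41, -10, 0, 0, 0, 1, 38, -41, 0, 0, 0, 0, 1, 38, -42, 0, 0, 0, 0, 1, 0, 0, 0, 0, 0, 0, 1, 0, 0, 0, 0, 0, 0]
}}

```text
t: 3.9
eef_pos: [0.6061, 0.0207, 0.2295]
tool_rot: [0.0, 0.999, 0.042, -0.001]
contact_force: [-1.1, -0.7, 0.6]
gripper_width: 0.998
```

```bash
python3 - <<'E'
from h import *
from station import bot
togo((.051,.006,.093))
c=bot.read_camera('top');cv2.imwrite('pics/t1.png',cv2.resize(c['pixels'][178:288,240:420],None,fx=4.4,fy=4.4,interpolation=2))
E
```

```text
t 3.9 jig tcp [[50.6  3.4]] z 229.5 F [-1.1 -0.7  0.6] w 0.998
turn [0.001 0.002 0.   ] shift after turn mm [  0.4  -2.6 136.5] target [0.606 0.023 0.093]
```

View pics/t1.png

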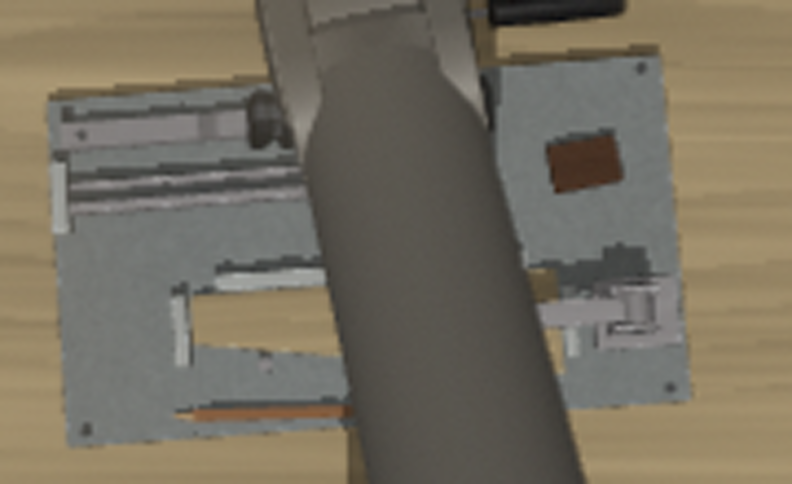

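The clamp arm lies along the rib, reaching (545,310) in t1. Now I descend and grip the fin.

Call:
{"method": "drive_tool", "body": {
  "series": [1, 0, -2.5, 40, 0, 0, 0, 1, 0, 0, 40, 0, 0, 0, 1, 0, 0, 35, 0, 0, 0, 1, 0, 0, 21, 0, 0, 0, 1, 0, 0, 0, 0, 0, 0, -1, 0, 0, 0, 0, 0, 0, -1, 0, 0, 0, 0, 0, 0, -1, 0, 0, 0, 0, 0, 0, -1, 0, 0, 0, 0, 0, 0, -1, 0, 0, 0, 0, 0, 0],
  "force": 40
}}

```text
t: 5.2
eef_pos: [0.6066, 0.024, 0.0949]
tool_rot: [0.0, 0.999, 0.042, 0.0]
contact_force: [-2.2, -0.8, 5.6]
gripper_width: 0.179
```

```bash
python3 - <<'E'
from h import *
from station import bot
togo((.051,.118,.093))
c=bot.read_camera('scene');cv2.imwrite('pics/s2.png',cv2.resize(c['pixels'][120:370,190:450],None,fx=2.3,fy=2.3,interpolation=2))
E
```

```text
t 5.2 jig tcp [[51.3  6.7]] z 94.9 F [-2.2 -0.8  5.6] w 0.179
turn [ 0.    -0.001  0.001] shift after turn mm [  -0.3 -111.3    1.9] target [0.597 0.135 0.093]
```

View pics/s2.png

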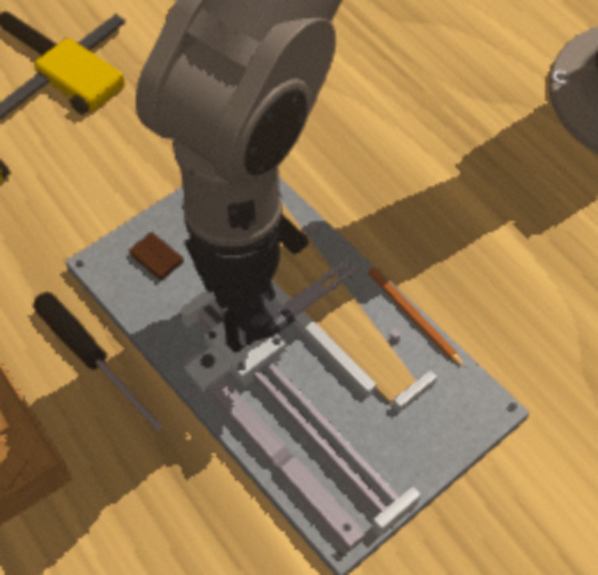

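The fin is gripped (opening ≈ 15 mm) and the clamp is down, with its sleeve at (292,235). I'll slide most of the way and then creep.

Call:
{"method": "drive_tool", "body": {
  "series": [-1, 0, -10, 0, 0, 0, 0, -1, 0, -10, 0, 0, 0, 0, -1, 0, -10, 0, 0, 0, 0, -1, 0, -10, 0, 0, 0, 0, -1, 0, -10, 0, 0, 0, 0, -1, 0, -10, 0, 0, 0, 0, -1, 0, -10, 0, 0, 0, 0, -1, 0, -10, 0, 0, 0, 0, -1, 0, -10, 0, 0, 0, 0, -1, 0, -8, 0, 0, 0, 0, -1, 0, 0, 0, 0, 0, 0]
}}

```text
t: 6.62
eef_pos: [0.5984, 0.1224, 0.0949]
tool_rot: [-0.0, 0.999, 0.042, 0.0]
contact_force: [-1.2, 0.5, 4.5]
gripper_width: 0.182
```

```bash
python3 -c "
from h import *
togo((.051,.118,.094))"
```

```text
t 6.62 jig tcp [[ 51.3 105.4]] z 94.9 F [-1.2  0.5  4.5] w 0.182
turn [-0.    -0.001  0.001] shift after turn mm [ -0.3 -12.6   0.9] target [0.597 0.135 0.094]
```

Call:
{"method": "drive_tool", "body": {
  "series": [-1, 0, -2, 0, 0, 0, 0, -1, 0, -2, 0, 0, 0, 0, -1, 0, 0, 0, 0, 0, 0]
}}

```text
t: 7.0
eef_pos: [0.5982, 0.1254, 0.095]
tool_rot: [0.0, 0.999, 0.042, 0.0]
contact_force: [-1.4, -0.4, 4.9]
gripper_width: 0.178
```

Call:
{"method": "drive_tool", "body": {
  "series": [-1, 0, -2, 0, 0, 0, 0, -1, 0, 0, 0, 0, 0, 0]
}}

```text
t: 7.25
eef_pos: [0.598, 0.1275, 0.0949]
tool_rot: [0.0, 0.999, 0.042, 0.0]
contact_force: [-0.2, -1.8, 5.6]
gripper_width: 0.183
```

Call:
{"method": "drive_tool", "body": {
  "series": [-1, 0, -2, 0, 0, 0, 0, -1, 0, 0, 0, 0, 0, 0]
}}

```text
t: 7.5
eef_pos: [0.5978, 0.1304, 0.0949]
tool_rot: [-0.0, 0.999, 0.042, 0.0]
contact_force: [-1.5, 1.9, 4.9]
gripper_width: 0.184
```

Call:
{"method": "drive_tool", "body": {
  "series": [-1, 0, -2, 0, 0, 0, 0, -1, 0, 0, 0, 0, 0, 0]
}}

```text
t: 7.75
eef_pos: [0.5975, 0.134, 0.095]
tool_rot: [-0.001, 0.999, 0.043, 0.001]
contact_force: [-1.4, 5.0, 4.7]
gripper_width: 0.178
```

```bash
python3 -c "
from h import *
togo((.051,.118,.094))"
```

```text
t 7.75 jig tcp [[ 51.4 117. ]] z 95.0 F [-1.4  5.   4.7] w 0.178
turn [-0.003 -0.001  0.002] shift after turn mm [-0.4 -1.   1. ] target [0.597 0.135 0.094]
```

The ball is pulling the carriage forward (Fy +5 N). I'll keep creeping until the force turns over.

Call:
{"method": "drive_tool", "body": {
  "series": [-1, 0, -1, 0, 0, 0, 0, -1, 0, 0, 0, 0, 0, 0]
}}

```text
t: 8.0
eef_pos: [0.5974, 0.135, 0.0949]
tool_rot: [-0.001, 0.999, 0.043, 0.001]
contact_force: [-1.6, 4.5, 5.0]
gripper_width: 0.186
```

Call:
{"method": "drive_tool", "body": {
  "series": [-1, 0, -1, 0, 0, 0, 0, -1, 0, 0, 0, 0, 0, 0]
}}

```text
t: 8.25
eef_pos: [0.5974, 0.1355, 0.0949]
tool_rot: [-0.001, 0.999, 0.042, 0.001]
contact_force: [-1.1, 3.0, 5.4]
gripper_width: 0.184
```

Call:
{"method": "drive_tool", "body": {
  "series": [-1, 0, -1, 0, 0, 0, 0, -1, 0, 0, 0, 0, 0, 0]
}}

```text
t: 8.5
eef_pos: [0.5973, 0.1356, 0.095]
tool_rot: [-0.0, 0.999, 0.042, 0.0]
contact_force: [-1.1, 2.2, 5.2]
gripper_width: 0.181
```

Call:
{"method": "drive_tool", "body": {
  "series": [-1, 0, -1, 0, 0, 0, 0, -1, 0, 0, 0, 0, 0, 0]
}}

```text
t: 8.75
eef_pos: [0.5974, 0.1357, 0.0949]
tool_rot: [-0.0, 0.999, 0.042, 0.0]
contact_force: [-2.4, -0.4, 7.6]
gripper_width: 0.182
```

Call:
{"method": "drive_tool", "body": {
  "series": [-1, 0, -1, 0, 0, 0, 0, -1, 0, 0, 0, 0, 0, 0, -1, 0, 0, 0, 0, 0, 0]
}}

```text
t: 9.12
eef_pos: [0.5973, 0.1357, 0.0949]
tool_rot: [0.0, 0.999, 0.042, 0.0]
contact_force: [-0.8, -2.6, 6.8]
gripper_width: 0.184
```

```bash
python3 - <<'E'
from h import *
from station import bot
togo((.051,.118,.094))
a=bot.read_camera('scene')['pixels'];b=bot.read_camera('top')['pixels']
A=cv2.resize(a[170:340,240:400],(565,600),interpolation=2)
cv2.imwrite('pics/s3.png',A)
cv2.imwrite('pics/t3.png',cv2.resize(b[178:288,240:420],None,fx=4.4,fy=4.4,interpolation=2))
togo((.051,.118,.094))
E
```

```text
t 9.12 jig tcp [[ 51.4 118.8]] z 94.9 F [-0.8 -2.6  6.8] w 0.184
turn [ 0.001 -0.001  0.   ] shift after turn mm [-0.4  0.8  0.9] target [0.597 0.135 0.094]
t 9.22 jig tcp [[ 51.4 118.8]] z 94.9 F [-1.9 -1.6  6.7] w 0.179
turn [ 0.001 -0.001  0.   ] shift after turn mm [-0.4  0.8  0.9] target [0.597 0.135 0.094]
```

View pics/s3.png

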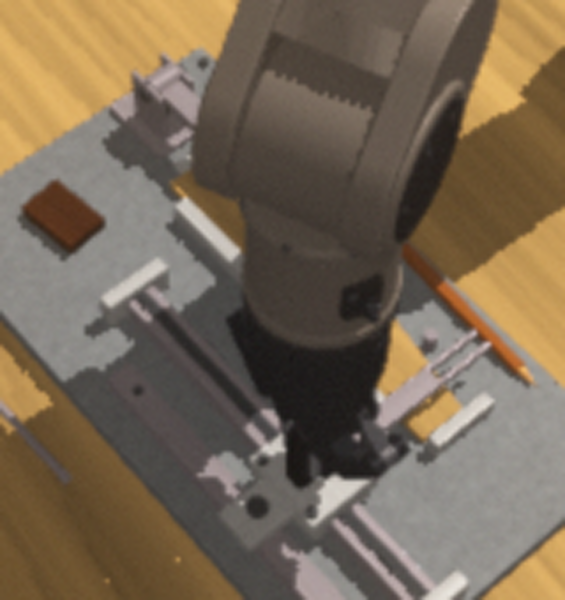

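View pics/t3.png

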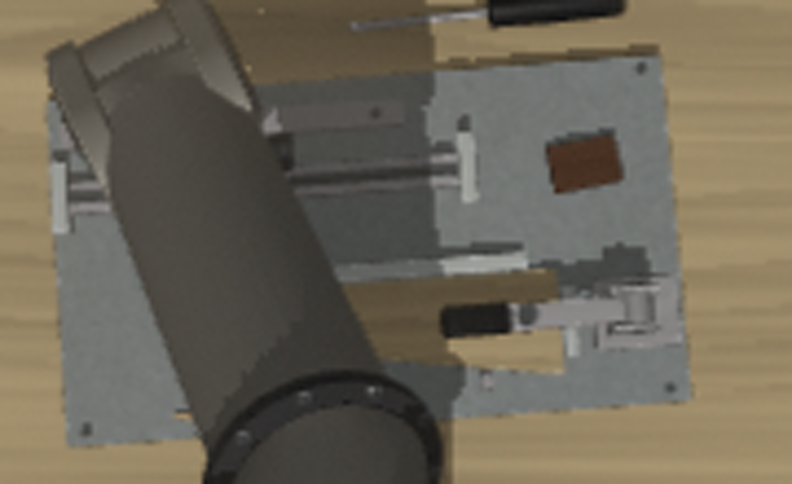

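s3 and t3 show the clamp arm flat on the rib (t3 sleeve (443–510, 320)), the cap low on the carriage at s3 (257,507), and the loose things in view in place. The carriage has stayed at jig y 118.8 over the last 2–3 mm of command, while the force went from +3 to −2.6 N. That means it is seated in the V, where the cameras put the notch. I'll ease off 1 mm and settle.

Call:
{"method": "drive_tool", "body": {
  "series": [-1, 0, 1, 0, 0, 0, 0, -1, 0, 0, 0, 0, 0, 0, -1, 0, 0, 0, 0, 0, 0, -1, 0, 0, 0, 0, 0, 0]
}}

```text
t: 9.72
eef_pos: [0.5973, 0.1357, 0.0949]
tool_rot: [-0.0, 0.999, 0.042, 0.0]
contact_force: [-0.9, 0.1, 6.4]
gripper_width: 0.178
```

```bash
python3 -c "
from h import *
togo((.051,.118,.094))
from station import bot
print(abs(bot.get_obs()['joint_vel']).max());print(bot.hand_in())"
```

```text
t 9.72 jig tcp [[ 51.4 118.7]] z 94.9 F [-0.9  0.1  6.4] w 0.178
turn [-0.    -0.001  0.001] shift after turn mm [-0.4  0.7  0.9] target [0.597 0.135 0.094]
0.0014561276071234476
the job is handed in; nothing more can be done
None
```

I swung the toggle clamp over centre and it snapped down onto the rib. Then I gripped the carriage fin, slid the carriage about 112 mm into the notch, and handed the job in at about 9.7 s, still gripping.

**Last checks:**
- **Carriage:** it stood at jig y 118.7 mm; the cameras had put the notch at about 115–120 mm. It stayed there to within about 0.2 mm while I moved the command about 3 mm, with the force along the rail going from +2.2 to −2.6 N. After I eased off 1 mm that force was 0.1 N and the arm was still.
- **Grip:** the fingers were set to 40 N and stopped at about 15 mm on the 16 mm fin.
- **Clamp, rib and loose things:** the last pictures show the clamp arm flat on the rib. The rib and the loose things in view (pencil, shim, screwdriver) are where they were. The last crops do not show the tape, glue, bar clamp or spare rib.

**Not measured or in disagreement:**
- I could not read the clamp's force on the rib or the plunger depth directly.
- The wrist showed a steady upward force of about 6 N while gripping, well under the limits.
- The two cameras' jig fits differed by about 5 mm in x, so I worked with a value in between.

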